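# Snap the push-button head back on the refilled pepper grinder

### The arm

A 6-joint arm with a two-finger parallel gripper is mounted at the origin on the work surface. World frame = base frame: x ahead of the robot, y to its left, z up, the work surface at z = 0. Lengths are in m, angles in rad, forces in N, time in s.
With the tool pointing down it reaches from about 0.35 to 0.775 m from the base axis. Payload 7.3 kg.
Tool frame: the origin (TCP) lies on the centre line of the jaws, within the pads' length; the fingertips stand 11 mm ahead of it and the grasp point (between the pads) lies 8 mm behind it; z points along the fingers, y is the direction in which the jaws open and shut (so a half turn about z gives the same grasp; the last joint's range is limited). The gripper opens to 92 mm and grips with 3 to 60 N. Pads are 19 mm wide; open, the fingers measure 130 mm over their backs; the gripper's body (75 mm by 190 mm) begins 47 mm behind the grasp point.
Start: joints at [1.09, 0.342, 1.524, -0, 1.275, -0.146], TCP at [0.172, 0.496, 0.238] pointing down, gripper open.
Joint ranges: [-2.53, 2.53], [-0.77, 2.02], [0.04, 2.7], [-1, 4.14], [0.28, 2.66], [-3.11, 3.11]. Speed limits (rad/s): [2.57, 2.57, 3.14, 3.14, 3.14, 3.14].

### API

Orientations are given as [roll, pitch, yaw] about the fixed x, y, z axes, in that order (R = Rz(yaw) Ry(pitch) Rx(roll)).
In Python, from cell import robot gives the robot as it stands.
- The arm moves only by the tool jog_arm, never from a script. Its argument "deltas" is one flat list of numbers, 6 for each row, row after row: the shift along the world's x, y, z in units of 0.1 m (1.0 is 0.1 m), then the turn, a rotation vector about the world's x, y, z in units of 90 degrees (1.0 is 90 degrees). A call has 1 to 5 rows; each row is the pose to reach, as a shift and turn from the pose commanded when the call began; what a row does not reach only later rows make up. A row lasts 1/12 s, in which the tool goes at most 41.7 mm and 7.16 degrees, less where a joint would pass 70% of its speed; a pose out of reach is approached as far as the arm can. A call with a number of a shift or a turn outside -1 to 1 is refused whole. A call with a gripper value outside its range is refused whole. "claw" is the opening, from 0 (shut) to 1 (fully open), set as the call begins (left out, the last holds). The fingers move at their own pace and stop on an object; "newtons" is the grip in N (left out, the last holds). Time passes only in rows, so rows that repeat a pose let the fingers close. It gives the time, the measured TCP pose, the force and the opening at its end, in the units of the state.
- robot.observe(): the state, without advancing time (a new reading comes with each control period).
- robot.read_camera(name): name is "scene" or "top" or "wrist"; returns the picture (480x640x3 uint8, red, green, blue); there is no depth.
- robot.camera_params(name): a dict with "fx", "fy", "cx", "cy" (pixels), "k1" (the pictures are not rectified: a ray, as slopes to the right and down, at radius r is drawn at 1 + k1 r^2 times it, then the intrinsics apply), "R" (3x3) and "t" (3): a world point X has camera coordinates R X + t. Camera axes: x right, y down, z forward; pixel columns grow to the right and rows downward; lengths in m; the calibration is good to about 2 mm. A picture is of the moment at which its call begins: read the wrist's pose just before it. camera_params takes no time and is no camera call; for the wrist camera it gives the pose at the moment of the call.
- robot.hand_in(): hands the job in, once; it reports no verdict.
The state is a dict: "time": time; "qpos": joint angles; "qvel": joint speeds; "joint_efforts": joint torques, N m; "tool_pos": TCP position; "tool_rot": TCP orientation; "contact_force": force on the tool from outside, world axes, zero at the start; "torque": the same for the moment, N m; "opening": finger opening in m.
Only numpy, scipy, OpenCV 4.12 (cv2) and the standard library are available. Lean on these libraries where they do the work, as an engineer would, in place of code of your own. Each camera call takes 0.05 s, during which the arm holds its last target. There are 200 camera calls.

### The job

The clear pepper grinder has been refilled: take its steel push-button head out of the small white dish, thread it over the drive shaft standing up from the grinder, run it down the shaft on to the neck and press until it clicks fully home, with the grinder staying upright on the counter. Do not let up at the click: keep the gripper on the head and keep pressing it down with one to three kilos of push (10 to 30 N); the program finishes while still holding that press. Leave everything else where it stands, and do not hammer the acrylic.

Things in the scene. Friction and masses are not known exactly. Their poses are not given: they have to be found in the camera images.
- grinder: the open pepper grinder, loose on the counter, 0.36 to 0.53 kg: steel mill base 62 mm across, clear acrylic chamber 56 mm across with peppercorns, steel shoulder ring 80 mm up, then a hollow steel neck 38 mm across and 16 mm high with a chamfered top, and a drive shaft on the axis. Tips if pushed sideways at the top. Origin: centre of its underside; z up
- shoulder (a point): centre of the shoulder ring's top face, 80 mm above the grinder's origin, on the axis; z up the shaft. The head's skirt comes to rest here: home is when the head's origin is at this point
- shaft_tip (a point): tip of the grinder's round steel drive shaft: 8 mm thick, pointed, 124 mm above the grinder's origin (44 mm above the shoulder, 28 mm above the neck)
- catches (a point): point on the axis 88 mm above the grinder's origin, level with four sprung ball catches that stand 4 mm out of the neck. The head's lip meets them 9 mm above home; the push needed rises to about 8 to 12 N, then drops suddenly about 4 mm above home (the click)
- head: the grinder's motor head, loose, standing skirt down in the white dish: an upright steel cylinder 56 mm across and 58 mm tall, 0.15 to 0.22 kg, with a black band and on top a round grey push button (22 mm across, 5 mm proud, 3 mm of spring travel, about 6 N). Open underneath: skirt 48 mm inside, snap lip 41 mm inside. Any yaw fits. Origin: centre of its underside; z up
- grip (a point): point on the head's axis 40 mm above its origin, a good height to grip the head
- socket (a point): mouth of the drive socket in the head, on its axis 18 mm above its origin: a funnel 20 mm wide narrowing over 8 mm to a 10 mm wide socket that runs 22 mm on up and slides down the 8 mm shaft. The shaft tip enters the funnel when the head's origin is 26 mm above the shoulder and guides the head within 1 mm from 18 mm above it
- dish: small white ceramic dish, 112 mm across and 18 mm high, inner floor 6 mm thick, on which the head stands within 12 mm of the middle. Origin: centre of its underside
- table: the black quartz counter, top at z = 0; it feels the weight of the grinder and head (5 to 7.5 N) plus the push
- tumbler: empty steel tumbler, 75 mm across, 101 mm tall, loose. Origin: centre of its underside
- jar: closed glass jar with a steel lid, 70 mm across, 115 mm tall, loose. Origin: centre of its underside
- katori: small empty steel bowl, 92 mm across, 42 mm tall, loose. Origin: centre of its underside
- salt: white ceramic salt shaker, 42 mm across, 82 mm tall, loose. Origin: centre of its underside
- tawa: flat steel tawa, 250 mm across, 20 mm high, with a black handle along its x axis to 285 mm from the middle and 41 mm high. Origin: centre of its underside
- turner: flat bamboo turner lying on the counter, 312 mm long along its x axis, 66 mm wide, 7 mm thick. Origin: on its underside, near the middle
Mind the look-alikes: they are no part of the job. Of the things shaped like the dish, the white one is meant.

How it is judged:
By the outcome, as a careful person would: the job done as asked, in the order asked, and still so for the second after the job is handed in, while the arm keeps its last pose, push and grip.
It also fails if it takes over 51 s, if anything falls off the work surface, if the arm or the gripper's body presses on something with over 40 N, if the wrist force passes 120 N, or if a joint passes its speed limit or range.

## Working session

There is one attempt and no reset: what is moved stays moved. The work goes in short steps, Python scripts to look and compute and a tool call to move; the robot and the scene stay as the last step left them, time stands still between calls to the robot, and variables do not carry over. Pictures are saved under pics/ and viewed, about 8 in all and at most 12, crops included, and the job is handed in when it is done.

Besides the shell and the picture viewer there is one more tool, called after "Request:" as name(argument=value, ...), one argument or row to a line, values as JSON. jog_arm: Moves the arm, as the interface text tells. Its arguments: {"type":"object","properties":{"deltas":{"type":"array","items":{"type":"number"}},"claw":{"type":"number"},"newtons":{"type":"number"}},"required":["deltas"]}

```bash
ls; mkdir -p pics
cat > h.py <<'E'
import numpy as np, cv2
from cell import robot
def snap(n,name):
    p=robot.camera_params(n); im=robot.read_camera(n)
    cv2.imwrite(f'pics/{name}.png',im[:,:,::-1]); np.savez(f'pics/{name}.npz',im=im,**{k:np.array(v) for k,v in p.items()})
    return im,p
def load(name):
    d=np.load(f'pics/{name}.npz'); return d['im'],{k:d[k] for k in d.files if k!='im'}
def ray(p,u,v):
    K=np.array([[p['fx'],0,p['cx']],[0,p['fy'],p['cy']],[0,0,1.]])
    xd=np.array([(u-p['cx'])/p['fx'],(v-p['cy'])/p['fy']]); x=xd.copy()
    for _ in range(20): x=xd/(1+p['k1']*(x@x))
    R=np.array(p['R']);t=np.array(p['t'])
    d=R.T@np.array([x[0],x[1],1]); return -R.T@t,d/np.linalg.norm(d)
def plane(p,u,v,z):
    c,d=ray(p,u,v); return c+d*(z-c[2])/d[2]
def proj(p,X):
    c=np.array(p['R'])@np.array(X)+np.array(p['t']); x=c[:2]/c[2]; x=x*(1+p['k1']*(x@x))
    return np.array([p['fx']*x[0]+p['cx'],p['fy']*x[1]+p['cy']])
def tri(obs):
    A=np.zeros((3,3));b=np.zeros(3)
    for p,u,v in obs:
        c,d=ray(p,u,v);M=np.eye(3)-np.outer(d,d);A+=M;b+=M@c
    return np.linalg.solve(A,b)
E
python3 - <<'E'
from h import *
for n in ('scene','top'):
    im,p=snap(n,n); print(n,p['fx'],p['k1'],-np.array(p['R']).T@p['t'])
s=robot.observe();print(s)
E
```

```text
pics
scene 548.2990537660255 -0.019266852259533833 [1.28511012 0.53408694 1.2310374 ]
top 447.62904696355963 -0.10352461278226611 [ 0.40055263 -0.03666537  1.41883014]
{'time': 0.1, 'qpos': array([ 1.08999930e+00,  3.42632462e-01,  1.52488871e+00,  9.58316932e-06,
        1.27537197e+00, -1.46028286e-01]), 'qvel': array([-2.59170202e-04, -2.31649639e-03, -8.93234231e-05, -1.75629828e-05,
        1.35398081e-03,  1.45882657e-03]), 'joint_efforts': array([ 2.59015542e-03, -4.32007527e+01, -2.44696587e+01,  7.20980228e-02,
        5.26655058e-02, -8.76867671e-05]), 'tool_pos': array([0.17232764, 0.49556764, 0.23713657]), 'tool_rot': array([-3.14030735e+00, -1.98299739e-04,  2.80682099e+00]), 'contact_force': array([-0.67736959,  0.27066159, -0.3275158 ]), 'torque': array([ 0.04097414,  0.00026797, -0.01794651]), 'opening': 0.09159081110574928}
```

View pics/scene.png

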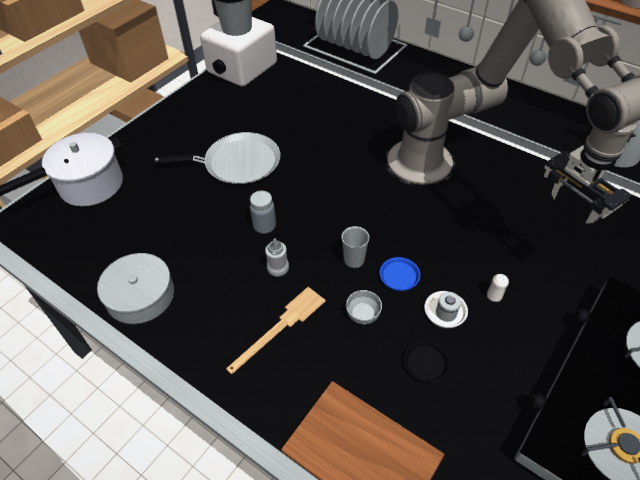

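View pics/top.png

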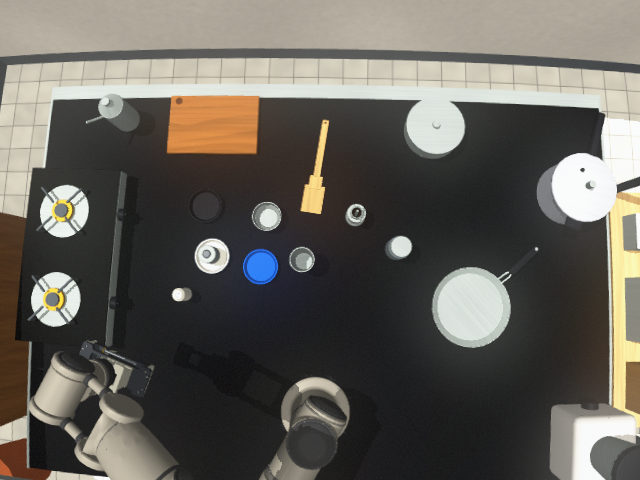

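The scene shows the following (scene pixel / top pixel):
- Head in white dish: (448,303) / (209,255).
- Grinder with shaft: (277,258) / (355,214).
- Look-alikes for the dish: blue dish (400,274), black dish (425,362), katori (363,307).
- Look-alikes for the grinder or head: jar (262,212), salt (498,288), tumbler (355,247).

I choose the white dish's steel cylinder with the button, and the clear body with the shaft. One close crop will check this.

Run:
```python
from h import *
T=[]
for n,c in (('scene',(447,303)),('scene',(277,256)),('top',(210,255)),('top',(355,214))):
    im,p=load(n); x,y=c; s=im[y-25:y+25,x-32:x+32]
    T.append(cv2.resize(s,None,fx=6,fy=6,interpolation=cv2.INTER_CUBIC))
o=np.vstack([np.hstack(T[:2]),np.hstack(T[2:])]);cv2.imwrite('pics/crop.png',o[:,:,::-1])
```

```text
(no output)
```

View pics/crop.png

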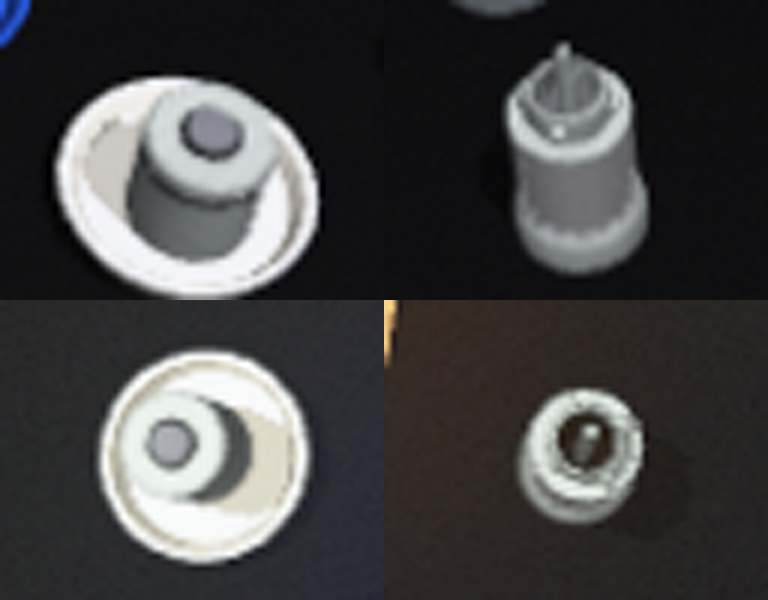

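The crop confirms both. The head's button is at scene (450.5,300) and top (206.5,253.8). The shaft tip is at scene (275,238.5) and top (357.7,210.5).

Run:
```python
from h import *
s=load('scene')[1];t=load('top')[1]
B=tri([(s,450.5,300),(t,206.5,253.8)]);G=tri([(s,275,238.5),(t,357.7,210.5)])
print('button',B,plane(t,206.5,253.8,.069),'tip',G,plane(t,357.7,210.5,.124))
for n,u,v,z in (('salt',183,294,.08),('katori',267,215,.04),('tumbler',302,258,.1),('blue',261,267,.018),('jar',400,246,.115),('turner',312,213,.007),('black',206,206,.018)):print(n,plane(t,u,v,z))
w=robot.camera_params('wrist');print('wristcam',w,-np.array(w['R']).T@w['t'])
from scipy.spatial.transform import Rotation as R
print(R.from_euler('xyz',robot.observe()['tool_rot']).as_matrix())
```

```text
button [0.47595082 0.34406625 0.06324532] [0.47634484 0.3411223  0.069     ] tip [ 0.60901979 -0.11239457  0.12518883] [ 0.61030015 -0.11402771  0.124     ]
salt [0.35246925 0.40477672 0.08      ]
katori [0.60385697 0.16364033 0.04      ]
tumbler [0.46900772 0.04654998 0.1       ]
blue [0.44196673 0.17979759 0.018     ]
jar [ 0.50957769 -0.23983043  0.115     ]
turner [0.61810036 0.02453936 0.007     ]
black [0.63246899 0.36496375 0.018     ]
wristcam {'fx': 422.1005424908254, 'fy': 422.1005424908254, 'cx': 324.61474452108376, 'cy': 241.54925762728126, 'k1': -0.06542302256961544, 'R': array([[ 0.32849323,  0.94450445, -0.00188216],
       [ 0.89935779, -0.3121815 ,  0.30610174],
       [ 0.28852688, -0.10224508, -0.95199694]]), 't': array([-0.52484271, -0.03885573,  0.39174587])} [0.09432326 0.52364033 0.38384684]
[[-9.44485338e-01  3.28553002e-01 -6.09583163e-04]
 [ 3.28553508e-01  9.44484660e-01 -1.14880158e-03]
 [ 1.98299738e-04 -1.28530694e-03 -9.99999154e-01]]
```

Request:
jog_arm(
  deltas=[0.4,-0.2,0,0,0,0,0.75,-0.37,0,0,0,0,1,-0.5,0,0,0,0],
  claw=1,
  newtons=25,
)

```text
time: 0.35
tool_pos: [0.2743, 0.4447, 0.2374]
tool_rot: [-3.141, 0.001, 2.808]
contact_force: [1.3, 1.4, -1.2]
opening: 0.092
```

Request:
jog_arm(
  deltas=[0.35,-0.18,0,0,0,0,0.7,-0.35,0,0,0,0,1,-0.5,0,0,0,0],
)

```text
time: 0.6
tool_pos: [0.3743, 0.3945, 0.2374]
tool_rot: [-3.141, 0.0, 2.806]
contact_force: [0.1, -0.0, 1.2]
opening: 0.0916
```

Request:
jog_arm(
  deltas=[0.3,-0.18,0,0,0,0,0.65,-0.35,0,0,0,0,0.9,-0.5,0,0,0,0,0.9,-0.5,0,0,0,0,0.9,-0.5,0,0,0,0],
)

```text
time: 1.02
tool_pos: [0.4633, 0.3448, 0.2369]
tool_rot: [-3.141, -0.001, 2.804]
contact_force: [-0.2, -0.8, 0.1]
opening: 0.0918
```

Run:
```python
from h import *
im,p=snap('wrist','w1');print(robot.observe()['tool_pos'],proj(p,[.476,.342,.069]))
```

```text
[0.46223931 0.34558455 0.23707996] [326.16870317 235.2084814 ]
```

View pics/w1.png

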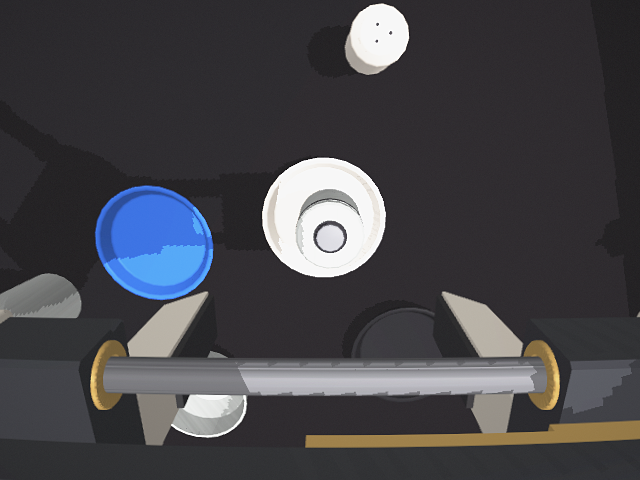

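The wrist view shows the head in the white dish, with the button at about (330,236). That is within 4 px of the prediction.

Run:
```python
from h import *
im,p=load('w1');s=load('scene')[1];t=load('top')[1]
g=cv2.cvtColor(im,cv2.COLOR_RGB2GRAY); r=g[212:262,305:355]
m=(r<120).astype(np.uint8); m[:8]=0
cs,_=cv2.findContours(m,cv2.RETR_EXTERNAL,cv2.CHAIN_APPROX_NONE);c=max(cs,key=cv2.contourArea)
(u,v),ax,_=cv2.fitEllipse(c);u+=305;v+=212;print(u,v,ax)
print(plane(p,u,v,.064),tri([(p,u,v),(t,206.5,253.8)]),tri([(p,u,v),(s,450.5,300)]),tri([(p,u,v),(t,206.5,253.8),(s,450.5,300)]))
```

```text
329.7452583312988 236.38523292541504 (31.217361450195312, 32.171539306640625)
[0.47929467 0.34385948 0.064     ] [0.47780658 0.34317828 0.0646866 ] [0.47810837 0.34509062 0.06773001] [0.47733753 0.34397721 0.06561236]
```

Request:
jog_arm(
  deltas=[0.15,-0.015,-0.3,0,0,0,0.155,-0.015,-0.65,0,0,0,0.155,-0.015,-1,0,0,0],
)

```text
time: 1.32
tool_pos: [0.4774, 0.3455, 0.1374]
tool_rot: [3.14, 0.001, 2.808]
contact_force: [-1.3, -0.2, -0.5]
opening: 0.0918
```

Request:
jog_arm(
  deltas=[0,0,-0.3,0,0,0,0,0,-0.6,0,0,0,0,0,-0.85,0,0,0,0,0,-0.99,0,0,0,0,0,-0.99,0,0,0],
)

```text
time: 1.73
tool_pos: [0.4745, 0.3444, 0.0354]
tool_rot: [-3.137, -0.005, 2.809]
contact_force: [-0.4, -0.2, -0.6]
opening: 0.0917
```

Run:
```python
from h import *
im,p=snap('wrist','w2');s=robot.observe();print(s['tool_pos'],s['contact_force'])
```

```text
[0.47581773 0.3448684  0.03748407] [-0.55245559  0.01869067  1.25077269]
```

View pics/w2.png

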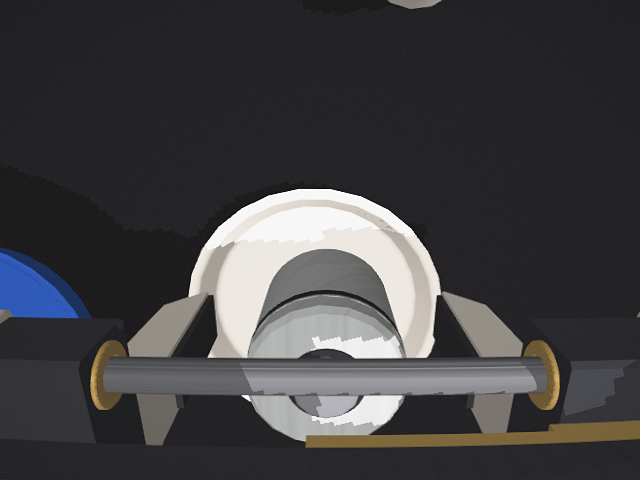

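The jaws straddle the head at (325,380) and are clear of the dish, so I'm closing now.

Request:
jog_arm(
  deltas=[0.02,0,0,0,0,0,0.02,0,0,0,0,0,0.02,0,0,0,0,0,0.02,0,0,0,0,0,0.02,0,0,0,0,0],
  claw=0,
  newtons=50,
)

```text
time: 2.2
tool_pos: [0.4803, 0.3446, 0.0396]
tool_rot: [3.14, 0.001, 2.807]
contact_force: [1.0, -0.4, 0.1]
opening: 0.063
```

Request:
jog_arm(
  deltas=[0,0,0,0,0,0,0,0,0,0,0,0,0,0,0,0,0,0,0,0,0.02,0,0,0,0,0,0.05,0,0,0],
)

```text
time: 2.62
tool_pos: [0.4796, 0.3442, 0.0433]
tool_rot: [-3.141, -0.001, 2.807]
contact_force: [0.4, 0.0, -1.6]
opening: 0.0556
```

Request:
jog_arm(
  deltas=[0,0,0.1,0,0,0,0,0,0.3,0,0,0,0,0,0.55,0,0,0,0,0,0.8,0,0,0,0,0,1,0,0,0],
)

```text
time: 3.03
tool_pos: [0.4803, 0.3446, 0.1462]
tool_rot: [3.14, 0.001, 2.807]
contact_force: [0.5, 0.3, -2.5]
opening: 0.0556
```

Request:
jog_arm(
  deltas=[0,0,0.2,0,0,0,0,0,0.4,0,0,0,0,0,0.55,0,0,0,0,0,0.6,0,0,0,0,0,0.6,0,0,0],
)

```text
time: 3.45
tool_pos: [0.4805, 0.3447, 0.2055]
tool_rot: [3.139, 0.002, 2.807]
contact_force: [0.6, 0.5, -2.5]
opening: 0.0554
```

Request:
jog_arm(
  deltas=[0.1,-0.2,0,0,0,0,0.25,-0.6,0,0,0,0,0.4,-0.97,0,0,0,0],
)

```text
time: 3.7
tool_pos: [0.5191, 0.2469, 0.2023]
tool_rot: [-3.14, -0.002, 2.81]
contact_force: [2.0, -0.5, -1.9]
opening: 0.0554
```

Request:
jog_arm(
  deltas=[0.14,-0.33,0,0,0,0,0.28,-0.66,0,0,0,0,0.4,-0.97,0,0,0,0],
)

```text
time: 3.95
tool_pos: [0.5599, 0.1483, 0.2023]
tool_rot: [-3.141, -0.002, 2.806]
contact_force: [0.5, 0.9, -2.0]
opening: 0.0557
```

Request:
jog_arm(
  deltas=[0.14,-0.33,0,0,0,0,0.28,-0.66,0,0,0,0,0.4,-0.97,0,0,0,0],
)

```text
time: 4.2
tool_pos: [0.5999, 0.0514, 0.2022]
tool_rot: [-3.141, -0.002, 2.806]
contact_force: [0.7, 0.4, -1.9]
opening: 0.0555
```

Request:
jog_arm(
  deltas=[0.14,-0.33,0,0,0,0,0.28,-0.66,0,0,0,0,0.4,-0.97,0,0,0,0],
)

```text
time: 4.45
tool_pos: [0.6399, -0.0456, 0.202]
tool_rot: [-3.141, -0.002, 2.806]
contact_force: [0.1, 0.0, -2.3]
opening: 0.0555
```

Request:
jog_arm(
  deltas=[0.14,-0.33,0,0,0,0,0.28,-0.66,0,0,0,0,0.4,-0.87,0,0,0,0,0.45,-0.97,0,0,0,0,0.45,-0.97,0,0,0,0],
)

```text
time: 4.87
tool_pos: [0.6849, -0.1437, 0.201]
tool_rot: [-3.141, -0.003, 2.803]
contact_force: [-0.1, 0.5, -1.7]
opening: 0.0555
```

Run:
```python
from h import *
im,p=snap('wrist','w3');s=robot.observe();print(s['tool_pos'],s['tool_rot'],s['contact_force'],proj(p,[.6095,-.113,.124]))
```

```text
[ 0.6844482  -0.1417228   0.20135372] [ 3.14147299 -0.00334501  2.80477555] [ 0.59873102  0.86204493 -1.86452049] [331.28765654 110.4402367 ]
```

View pics/w3.png

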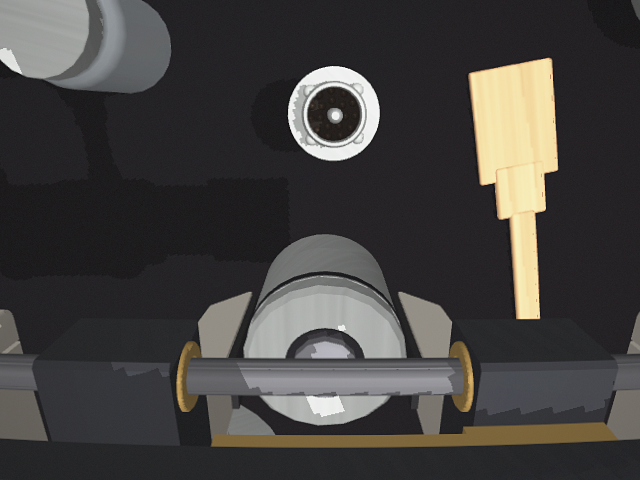

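The shaft tip is at (335,115) inside the neck ring. The held head spans columns 244–406, with its lower rim at row ~234 and the near top rim at row ~426.

Run:
```python
from h import *
im,p=load('w3');s=load('scene')[1];t=load('top')[1]
g=cv2.cvtColor(im,cv2.COLOR_RGB2GRAY).astype(float)
print('col325 upper',g[226:246,320:331].mean(1).round(),'lower',g[416:432,320:331].mean(1).round());print('row345',g[335:342,236:256].mean(0).round(),g[335:342,396:412].mean(0).round())
# tip: bright blob in dark bore
r=(g[95:135,315:355]>90).astype(np.uint8);n,l,st,ce=cv2.connectedComponentsWithStats(r)
k=l[20,20];print('tip',ce[k]+[315,95],st[k])
m=(g[50:180,270:400]>70).astype(np.uint8);cs,_=cv2.findContours(m,cv2.RETR_EXTERNAL,cv2.CHAIN_APPROX_NONE);e=cv2.fitEllipse(max(cs,key=cv2.contourArea));print('ring',e)
u,v=ce[k]+[315,95]
print('tip',plane(p,u,v,.124),tri([(p,u,v),(t,357.7,210.5)]),tri([(p,u,v),(s,275,238.5)]))
print('shoulder',plane(p,e[0][0]+270,e[0][1]+50,.080))
from scipy.optimize import fsolve
T=np.array([.68445,-.14172]);a=np.array([-.9438,.3306]);b=np.array([.3306,.9438])
th=np.linspace(0,2*np.pi,361)
def rim(c,z):
    return np.array([proj(p,[*(c+.028*(np.cos(x)*a+np.sin(x)*b)),z]) for x in th])
for dx in (-.003,0,.003):
  for z in (.165,.169,.173):
    c=T+dx*a;lo=rim(c,z);hi=rim(c,z+.058);print(dx,z,'low rim',lo[:,1].min().round(1),'near top',hi[:,1].max().round(1),'cols',hi[:,0].min().round(1),hi[:,0].max().round(1))
```

```text
col325 upper [ 36.  37.  37.  37.  36.  37.  36.  32.  87. 113. 111. 110. 110. 111.
 111. 110. 111. 111. 111. 111.] lower [189. 176. 177. 178. 178. 178. 178. 179. 154.  45.  32.  35.  36.  36.
  36.  35.]
row345 [ 45.  36.  36.  36.  37.  35.  31.  30.  27.  44.  95. 147. 162. 161.
 161. 161. 167. 174. 175. 174.] [164. 153. 145. 141. 139. 140. 142. 135.  88.  25.  31.  33.  35.  36.
  36.  36.]
tip [334.65591398 114.95698925] [ 13  13  15  15 186]
ring ((63.366127014160156, 63.00667953491211), (91.4755630493164, 94.77149200439453), 5.6037750244140625)
tip [ 0.61217789 -0.11210688  0.124     ] [ 0.61167018 -0.11317205  0.11933218] [ 0.61079988 -0.11077886  0.12742102]
shoulder [ 0.6117861 -0.1117985  0.08     ]
-0.003 0.165 low rim 237.7 near top 429.7 cols 246.5 408.9
-0.003 0.169 low rim 240.3 near top 437.7 cols 244.4 411.1
-0.003 0.173 low rim 243.1 near top 446.0 cols 242.2 413.4
0 0.165 low rim 231.3 near top 423.2 cols 245.9 409.4
0 0.169 low rim 233.9 near top 431.0 cols 243.8 411.7
0 0.173 low rim 236.5 near top 439.3 cols 241.6 414.0
0.003 0.165 low rim 224.9 near top 416.6 cols 245.4 410.0
0.003 0.169 low rim 227.4 near top 424.3 cols 243.2 412.3
0.003 0.173 low rim 229.9 near top 432.5 cols 241.0 414.7
```

Head axis is (0.6856,-0.1431) and tip is (0.612,-0.112), so the shift needed is (-0.0735,+0.031).

Request:
jog_arm(
  deltas=[-0.3,0.12,0,0,0,0,-0.6,0.24,0,0,0,0,-0.735,0.31,0,0,0,0,-0.735,0.31,0,0,0,0,-0.735,0.31,0,0,0,0],
)

```text
time: 5.33
tool_pos: [0.611, -0.1081, 0.2041]
tool_rot: [3.141, 0.0, 2.808]
contact_force: [0.6, 0.3, -0.9]
opening: 0.0555
```

Request:
jog_arm(
  deltas=[0,0,-0.15,0,0,0,0,0,-0.27,0,0,0,0,0,-0.34,0,0,0,0,0,-0.34,0,0,0,0,0,-0.34,0,0,0],
)

```text
time: 5.75
tool_pos: [0.6118, -0.1096, 0.1694]
tool_rot: [3.142, -0.001, 2.807]
contact_force: [0.6, -0.2, -1.5]
opening: 0.0556
```

Run:
```python
from h import *
T=[]
for n,c in (('scene',(277,240)),('top',(355,214)),):
    im,p=snap(n,n+'2'); x,y=c; T.append(cv2.resize(im[y-50:y+50,x-32:x+33],None,fx=6,fy=6,interpolation=cv2.INTER_CUBIC))
cv2.imwrite('pics/c2.png',np.hstack(T)[:,:,::-1])
s=robot.observe();print(s['tool_pos'],s['tool_rot'],s['contact_force'],s['torque'])
```

```text
[ 0.6121322  -0.10975849  0.17034186] [3.14145697e+00 1.25578260e-03 2.80688228e+00] [ 0.45025767 -0.09525307 -1.53629045] [ 0.01082761 -0.01227577 -0.0227431 ]
```

View pics/c2.png

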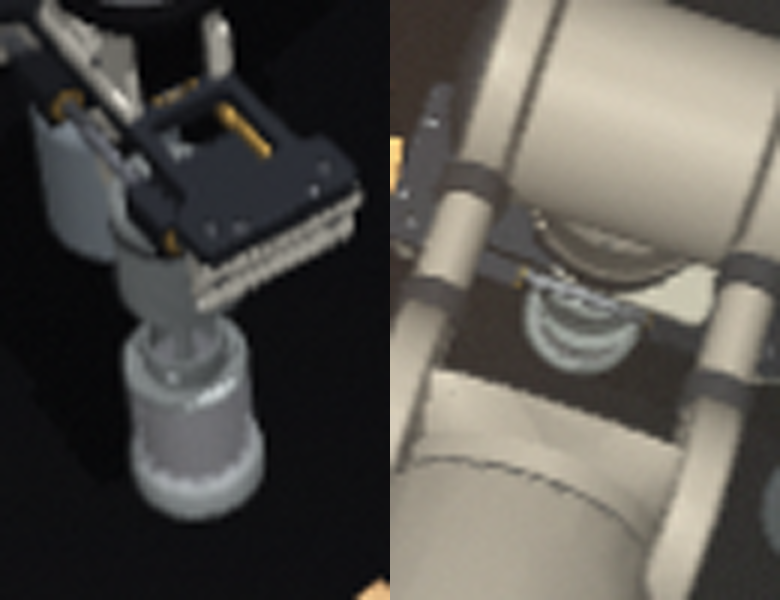

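The scene crop shows the skirt directly above the shaft tip. I'll go down to the funnel with a small lateral trim.

Request:
jog_arm(
  deltas=[-0.01,-0.01,-0.07,0,0,0,-0.01,-0.01,-0.14,0,0,0,-0.01,-0.01,-0.2,0,0,0,-0.01,-0.01,-0.25,0,0,0,-0.01,-0.01,-0.28,0,0,0],
)

```text
time: 6.27
tool_pos: [0.6101, -0.1105, 0.1406]
tool_rot: [3.142, -0.001, 2.807]
contact_force: [0.3, -0.8, -1.2]
opening: 0.0557
```

Request:
jog_arm(
  deltas=[0,0,-0.02,0,0,0,0,0,-0.04,0,0,0,0,0,-0.06,0,0,0,0,0,-0.08,0,0,0,0,0,-0.08,0,0,0],
)

```text
time: 6.68
tool_pos: [0.6106, -0.1107, 0.1336]
tool_rot: [3.142, 0.0, 2.807]
contact_force: [1.4, -0.7, -0.7]
opening: 0.0556
```

Request:
jog_arm(
  deltas=[0,0,-0.01,0,0,0,0,0,-0.02,0,0,0,0,0,-0.03,0,0,0,0,0,-0.04,0,0,0,0,0,-0.04,0,0,0],
)

```text
time: 7.1
tool_pos: [0.6105, -0.1106, 0.1296]
tool_rot: [3.141, -0.0, 2.807]
contact_force: [0.6, -0.1, -1.1]
opening: 0.0554
```

Run:
```python
from h import *
T=[]
im,p=snap('scene','scene3'); x,y=277,240
cv2.imwrite('pics/c3.png',cv2.resize(im[y-45:y+55,x-32:x+33],None,fx=6,fy=6,interpolation=cv2.INTER_CUBIC)[:,:,::-1])
F=[]
for i in range(4):
    robot.read_camera('scene'); s=robot.observe();F.append(np.r_[s['tool_pos'],s['contact_force']])
print(np.mean(F,0).round(4))
```

```text
[ 0.6104 -0.1106  0.1297  1.5788 -0.6036 -1.7752]
```

View pics/c3.png

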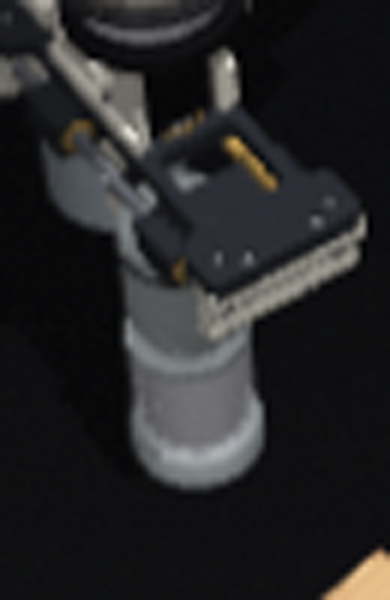

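The skirt now surrounds the neck and the grinder is upright. A small side force of about +1 N in x shows the shaft guiding the head, so I'll trim that and continue to the catches.

Request:
jog_arm(
  deltas=[0.008,-0.004,-0.01,0,0,0,0.008,-0.004,-0.02,0,0,0,0.008,-0.004,-0.03,0,0,0,0.008,-0.004,-0.04,0,0,0,0.008,-0.004,-0.05,0,0,0],
)

```text
time: 7.77
tool_pos: [0.6113, -0.1111, 0.1246]
tool_rot: [3.142, -0.0, 2.807]
contact_force: [1.2, -0.5, -1.5]
opening: 0.0556
```

Request:
jog_arm(
  deltas=[0,0,-0.01,0,0,0,0,0,-0.02,0,0,0,0,0,-0.02,0,0,0],
)

```text
time: 8.02
tool_pos: [0.6116, -0.1113, 0.1229]
tool_rot: [-3.141, 0.001, 2.807]
contact_force: [2.5, -0.7, -0.6]
opening: 0.0555
```

Request:
jog_arm(
  deltas=[0,0,-0.01,0,0,0,0,0,-0.02,0,0,0,0,0,-0.02,0,0,0],
)

```text
time: 8.27
tool_pos: [0.612, -0.1116, 0.1217]
tool_rot: [-3.141, 0.003, 2.807]
contact_force: [2.0, -2.4, 4.3]
opening: 0.0556
```

Catches met at TCP z≈0.122, as predicted, which puts home at about 0.113. Pressing on gently.

Request:
jog_arm(
  deltas=[0.005,-0.008,-0.005,0,0,0,0.005,-0.008,-0.01,0,0,0,0.005,-0.008,-0.01,0,0,0],
)

```text
time: 8.52
tool_pos: [0.6124, -0.1121, 0.1208]
tool_rot: [3.142, 0.002, 2.807]
contact_force: [0.8, -1.5, 5.3]
opening: 0.0555
```

Request:
jog_arm(
  deltas=[0,0,-0.005,0,0,0,0,0,-0.01,0,0,0,0,0,-0.015,0,0,0,0,0,-0.02,0,0,0],
)

```text
time: 8.85
tool_pos: [0.6119, -0.1119, 0.1179]
tool_rot: [3.142, 0.0, 2.807]
contact_force: [1.9, -2.2, -0.6]
opening: 0.0551
```

Request:
jog_arm(
  deltas=[0,0,-0.005,0,0,0,0,0,-0.01,0,0,0,0,0,-0.01,0,0,0],
)

```text
time: 9.1
tool_pos: [0.6102, -0.1111, 0.1147]
tool_rot: [3.141, -0.005, 2.807]
contact_force: [-0.4, -0.2, -5.6]
opening: 0.0556
```

The click came: force dropped and went negative as the catches pulled the head down. Now I seat it and build the press.

Request:
jog_arm(
  deltas=[0,0,-0.005,0,0,0,0,0,-0.01,0,0,0,0,0,-0.01,0,0,0],
)

```text
time: 9.35
tool_pos: [0.6114, -0.1116, 0.1151]
tool_rot: [3.141, -0.001, 2.807]
contact_force: [-0.4, 0.8, -7.6]
opening: 0.0557
```

Request:
jog_arm(
  deltas=[0,0,-0.005,0,0,0,0,0,-0.01,0,0,0,0,0,-0.01,0,0,0],
)

```text
time: 9.6
tool_pos: [0.6117, -0.1118, 0.1146]
tool_rot: [3.142, -0.0, 2.807]
contact_force: [-0.5, 0.7, -7.0]
opening: 0.0555
```

Force of about -7 N equals grinder plus head weight, so the snap pulled the grinder up onto the head and it hangs a millimetre or two. I'll lower gently.

Request:
jog_arm(
  deltas=[0,0,-0.005,0,0,0,0,0,-0.01,0,0,0,0,0,-0.01,0,0,0],
)

```text
time: 9.85
tool_pos: [0.6122, -0.1119, 0.1141]
tool_rot: [3.141, 0.001, 2.807]
contact_force: [0.1, -0.0, -5.2]
opening: 0.0555
```

Request:
jog_arm(
  deltas=[0,0,-0.005,0,0,0,0,0,-0.01,0,0,0,0,0,-0.01,0,0,0],
)

```text
time: 10.1
tool_pos: [0.6125, -0.1122, 0.1134]
tool_rot: [3.141, 0.002, 2.807]
contact_force: [1.7, -0.3, -1.4]
opening: 0.0556
```

Request:
jog_arm(
  deltas=[0,0,-0.01,0,0,0,0,0,-0.015,0,0,0,0,0,-0.02,0,0,0,0,0,-0.02,0,0,0],
)

```text
time: 10.43
tool_pos: [0.6131, -0.1123, 0.1132]
tool_rot: [3.142, 0.004, 2.807]
contact_force: [-0.1, -0.5, 7.5]
opening: 0.0556
```

Request:
jog_arm(
  deltas=[0,0,-0.005,0,0,0,0,0,-0.01,0,0,0,0,0,-0.015,0,0,0,0,0,-0.015,0,0,0],
)

```text
time: 10.77
tool_pos: [0.6132, -0.1124, 0.1131]
tool_rot: [-3.142, 0.005, 2.807]
contact_force: [-2.4, 0.8, 17.1]
opening: 0.0555
```

Request:
jog_arm(
  deltas=[-0.005,0,0,0,0,0,-0.005,0,0,0,0,0,-0.005,0,0,0,0,0,-0.005,0,0,0,0,0,-0.005,0,0,0,0,0],
)

```text
time: 11.18
tool_pos: [0.6131, -0.1124, 0.1132]
tool_rot: [3.141, 0.007, 2.807]
contact_force: [-1.1, 0.3, 15.8]
opening: 0.0556
```

Run:
```python
from h import *
im,p=snap('scene','scene4'); x,y=277,240
cv2.imwrite('pics/c4.png',cv2.resize(im[y-45:y+55,x-32:x+33],None,fx=6,fy=6,interpolation=cv2.INTER_CUBIC)[:,:,::-1])
for i in range(6):
    robot.read_camera('scene'); s=robot.observe();print(s['tool_pos'].round(4),s['contact_force'].round(1),s['opening'])
```

```text
[ 0.6131 -0.1123  0.1132] [-1.7 -0.6 15.8] 0.055856490562019634
[ 0.6131 -0.1123  0.1132] [-1.   0.  16.3] 0.05572253643340356
[ 0.6131 -0.1123  0.1132] [-1.5  0.4 15.9] 0.055481624344346954
[ 0.6131 -0.1123  0.1132] [-0.1  0.7 15. ] 0.05559117942910872
[ 0.6131 -0.1124  0.1131] [-1.1  0.3 16.9] 0.05528697535842846
[ 0.6131 -0.1123  0.1132] [-0.3  0.5 17.2] 0.05597464305211232
```

View pics/c4.png

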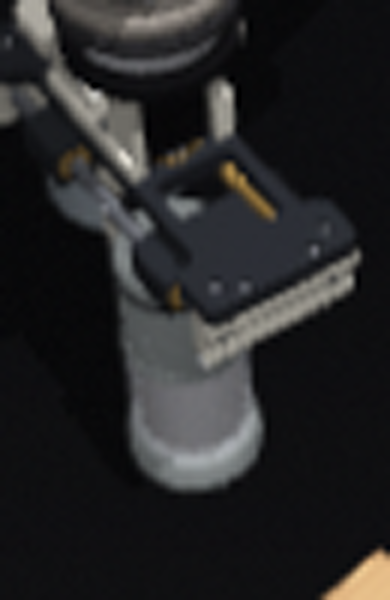

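The head sits flush on the shoulder, the grinder is upright, and the press holds steady at about 16 N measured (roughly 18 N including the head's weight). Handing in.

```bash
python3 -c "
from cell import robot
print(robot.hand_in()); s=robot.observe(); print(s['time'],s['tool_pos'],s['contact_force'])"
```

```text
the job is handed in; nothing more can be done
None
the job is handed in; nothing more can be done
```

The head is on the grinder and clicked home. I handed in at about 11.5 s with the gripper still holding and pressing.

- **What I did:** I gripped the head in the white dish, found the shaft tip with the wrist camera, and threaded the head over it. The catches met at TCP z 0.122 m, and the force rose to about 5 N in the readings before the click.
- **Last checks:** TCP z was steady at 0.113 m, which matches the home height I predicted. The scene view shows the skirt on the shoulder ring with no visible gap, and the grinder upright. The measured push was 15–17 N, about 18 N once the head's weight is allowed for.
- **Grinder lifted at the click:** the snap appears to have drawn the grinder up onto the head. For about half a second it seemed to hang 1–2 mm off the counter (force about −7 N). I set it down gently before building up the press.
- **Where measurements disagreed:** the wrist-view estimate of the head's height in the grip was about 4 mm off the height from the grasp. Contact with the catches agreed with the grasp height.
- **Not checked:** I didn't take a final picture of the rest of the counter. No unexpected contact force showed up during the moves.

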